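# Put the kick scooter's stand down and hold it upright for its handlebar

### The job

The kick scooter on the stall table is leaning on the fruit crate with its handlebar out. While it still leans there, flip its kickstand down by the red toe peg until it snaps over centre and rests on its stop; then grip the scooter by the black clamp collar at the top of its stem and bring it upright, clear of the crate and with the kickstand foot off the table, both wheels staying on the table where they are. Finish while holding it like that, upright and still, so that I can fit the handlebar, and leave the other things on the table alone.

Things in the scene. Friction and masses are not known exactly. Their poses are not given: they have to be found in the camera images.
- scooter: Loose child's kick scooter, about 2.7 kg, blue deck 105 mm wide, two 180 mm wheels 560 mm apart, no handlebar. Origin on the tyre line (joins the tyres' ground contacts) midway between the wheels. y forward (level), x its right, z up the frame. At the start z leans about 0.24 rad to its right, away from the robot, on the crate. It tips about the tyre line; 3 N sideways at the collar rights it.
- collar (a point): Centre of the black clamp collar (42 mm diameter, 40 mm tall, open top 20 mm above this point) at the top of the 34 mm stem, at [0, 209, 306] mm in the scooter's frame. Its axis is raked back 0.21 rad from the scooter's z in its y-z plane. Room for fingers on the scooter's left and right sides; the lug with the red quick-release lever sits behind, reaching 42 mm back from this point.
- toe (a point): Outer part of the kickstand's red toe peg: an 11 mm round bar sticking 32 mm straight out to the scooter's left from the leg, 56 mm from the pivot; this point is on its centre line, 20 mm out. Stowed it lies at [-83, -86, 83] mm in the scooter's frame (deck's edge at x = -53, deck top at z = 97); it moves with the leg. Over 8 N straight down on it may tip the scooter towards the robot.
- stand_pivot (a point): Pivot of the kickstand on the deck's left flank, at [-63, -30, 83] mm in the scooter's frame. The hinge axis is [0.94, 0, -0.34] in the scooter's frame; the leg turns right-handed about it.
- kickstand (a joint): Kickstand angle (rad). 0: stowed, its 70 mm leg lies level along the deck's left side, pointing to the rear. It grows as the toe is pushed down, then forward. 1.75: down on its stop. Spring with dead centre at 0.85: about 5.5 N straight down on the toe starts it, less further on; past 0.85 it snaps down by itself, released before that it springs back.
- tyre_front (a point): Point of the tyre line under the front wheel, at [0, 280, 0] mm in the scooter's frame, on the table. The wheels turn stiffly; the tyre crowns are rounded and stand on about 3 mm either side of the tyre line.
- tyre_rear (a point): Point on the tyre line under the rear wheel, at [0, -280, 0] mm in the scooter's frame (on the table).
- crate: Fixed slatted plywood fruit crate full of peaches, 300 (x) x 240 (y) x 232 mm tall, fruit to about 230 mm; origin at the centre of its underside. The scooter's head tube leans on the top edge of its near (-x) face.
- handlebar: The scooter's T-shaped handlebar lying on the table at the left, 400 mm tube and 380 mm crossbar with black grips, 32 mm high; leave alone. Origin under the middle of its tube, which runs along its x.
- water_bottle: Clear water bottle, 66 mm diameter, 210 mm tall; origin at the centre of its underside; leave alone.
- sauce_bottle: Brown glass bottle with yellow cap, 60 mm diameter, 200 mm tall; origin at the centre of its underside; leave alone.
- tin: Pink and blue tin, 76 mm diameter, 85 mm tall, standing beyond the deck; origin at the centre of its underside; leave alone.
- beaker: White plastic cup, 70 mm diameter, 90 mm tall; origin at the centre of its underside; leave alone.
- spanner: Steel spanner, 170 mm long along its x, flat on the table on the robot's side of the scooter; origin under its middle; leave alone.
- bolt_dish: Steel dish of bolts, 110 x 80 mm, 22 mm high, on the robot's side of the scooter's rear; origin at the centre of its underside; leave alone.
- foot (a point): Centre of the kickstand's rubber foot, a 13 mm ball at the leg's free end. With the stand down and the scooter upright it hangs about 18 mm above the table (11 mm of air under the foot); let go, the scooter would rest on it leaning 0.14 rad to its left.

How it is judged:
By the outcome, as a careful person would: the job done as asked, in the order asked, and still so for the second after the job is handed in, while the arm keeps its last pose, push and grip.
It also fails if it takes over 61 s, if anything falls off the work surface, if the arm or the gripper's body presses on something with over 40 N, if the wrist force passes 120 N, or if a joint passes its speed limit or range.

### The arm

A 6-joint arm with a two-finger parallel gripper is mounted at the origin on the work surface. World frame = base frame: x ahead of the robot, y to its left, z up, the work surface at z = 0. Lengths are in m, angles in rad, forces in N, time in s.
With the tool pointing down it reaches from about 0.3 to 0.775 m from the base axis. Payload 14.6 kg.
Tool frame: the origin (TCP) lies at the very end of the fingers, on their centre line; the grasp point (between the pads) lies 19 mm behind it; x points along the fingers, z is the direction in which the jaws open and shut, and the axes are right-handed (so a half turn about x gives the same grasp; the last joint's range is limited). The gripper opens to 94 mm and grips with 3 to 60 N. Pads are 16 mm wide; open, the fingers measure 119 mm over their backs; the gripper's body (75 mm by 177 mm) begins 78 mm behind the grasp point.
Start: joints at [-1.201, 0.3, 1.521, -0, 1.321, -0.067], TCP at [0.233, -0.498, 0.205] pointing down, gripper open.
Joint ranges: [-3.03, 3.03], [-0.79, 2.21], [0.23, 2.52], [-1.04, 4.18], [0, 3.07], [-2.55, 2.55]. Speed limits (rad/s): [2.22, 2.22, 2.57, 3.14, 3.14, 3.14].

### API

Orientations are given as [roll, pitch, yaw] about the fixed x, y, z axes, in that order (R = Rz(yaw) Ry(pitch) Rx(roll)).
In Python, from station import ctrl gives the robot as it stands. The module is installed in compiled form; this text tells all that it offers.
- The arm moves only by the tool servo_tool, never from a script. Its argument "motion" is one flat list of numbers, 4 for each row, row after row: the shift along the tool's x, y, z in mm, then the turn about the tool's x in degrees. In form: [dx, dy, dz, roll, dx, dy, dz, roll, ...]. A call has 1 to 20 rows; each row is the pose to reach, as a shift and turn from the pose commanded when the call began, along the tool's axes at that moment; what a row does not reach only later rows make up. A row lasts 1/8 s, in which the tool goes at most 62.5 mm and 10.7 degrees, less where a joint would pass 70% of its speed; a pose out of reach is approached as far as the arm can. A call with a gripper value outside its range is refused whole. "gripper" is the opening, from 0 (shut) to 1 (fully open), set as the call begins (left out, the last holds). The fingers move at their own pace and stop on an object; "force" is the grip in N (left out, the last holds). Time passes only in rows, so rows that repeat a pose let the fingers close. It gives the time, the measured TCP pose, the force and the opening at its end, in the units of the state.
- ctrl.get_obs(): the state, without advancing time (a new reading comes with each control period).
- ctrl.camera(name): name is "scene" or "top" or "wrist"; returns a dict with "color" (384x512x3 uint8, red, green, blue), "z_map" (384x512 float32, m along the optical axis (not along the pixel's ray), 0 where there is no reading), "fx", "fy", "cx", "cy" (pixels), "rvec" (rotation vector, rad) and "tvec" (3), from world to camera coordinates, as OpenCV has them. Camera axes: x right, y down, z forward; pixel columns grow to the right and rows downward; lengths in m; the calibration is good to about 2 mm. A picture is of the moment at which its call begins.
- ctrl.hand_in(): hands the job in, once; it reports no verdict.
The state is a dict: "time_s": time; "qpos": joint angles; "joint_vel": joint speeds; "tau": joint torques, N m; "ee_pos": TCP position; "eef_rot": TCP orientation; "force": force on the tool from outside, world axes, zero at the start; "moment": the same for the moment, N m; "grip_width": finger opening in m.
Only numpy, scipy, OpenCV 4.12 (cv2) and the standard library are available. Lean on these libraries where they do the work, as an engineer would, in place of code of your own. Each camera call takes 0.05 s, during which the arm holds its last target.

## Working session

There is one attempt and no reset: what is moved stays moved. The work goes in short steps, Python scripts to look and compute and a tool call to move; the robot and the scene stay as the last step left them, time stands still between calls to the robot, and variables do not carry over. Pictures are saved under pics/ and viewed, and the job is handed in when it is done.

Besides the shell and the picture viewer there is one more tool, called after "Call:" as a command line: name --argument value ..., lists and objects as JSON in quotes. servo_tool: Moves the arm, as the interface text tells. Its arguments: {"type":"object","properties":{"motion":{"type":"array","items":{"type":"number"}},"gripper":{"type":"number"},"force":{"type":"number"}},"required":["motion"]}

```bash
mkdir -p pics; ls; cat > h.py <<'E'
import numpy as np, cv2
from station import ctrl
from scipy.spatial.transform import Rotation as R
def cam(n):
    c=ctrl.camera(n); Rm=cv2.Rodrigues(np.array(c['rvec'],float))[0]; t=np.array(c['tvec'],float).ravel()
    z=c['z_map']; v,u=np.mgrid[0:z.shape[0],0:z.shape[1]]
    P=np.stack([(u-c['cx'])/c['fx']*z,(v-c['cy'])/c['fy']*z,z],-1)
    W=(P-t)@Rm
    W[z==0]=np.nan
    return c,W
E
python3 - <<'E'
from h import *
o=ctrl.get_obs(); print({k:np.round(v,3) for k,v in o.items()})
for n in ['scene','top','wrist']:
    c,W=cam(n); cv2.imwrite(f'pics/{n}0.png',c['color'][:,:,::-1]); np.save(f'{n}0.npy',W); print(n,c['fx'],c['rvec'],c['tvec'])
E
```

```text
pics
{'time_s': np.float64(0.0), 'qpos': array([-1.201,  0.3  ,  1.522, -0.   ,  1.321, -0.067]), 'joint_vel': array([ 0.   , -0.002, -0.   , -0.001, -0.   ,  0.001]), 'tau': array([-1.0000e-03, -5.3181e+01, -3.5274e+01,  7.1000e-02,  2.4000e-02,
       -0.0000e+00]), 'ee_pos': array([ 0.233, -0.498,  0.205]), 'eef_rot': array([3.078, 1.57 , 1.944]), 'force': array([-1.509, -0.66 ,  1.02 ]), 'moment': array([-0.01 ,  0.02 , -0.024]), 'grip_width': np.float64(0.094)}
scene 354.3448819057367 [ 2.42637562  0.74397712 -0.22484261] [-0.45571336 -0.08466376  1.72160409]
top 459.4977199680812 [ 2.10686564 -2.15187958  0.19446985] [0.07826226 0.5157824  1.54082195]
wrist 303.5774388007656 [-2.44068809  1.55288037  0.22406347] [-0.55034463 -0.0288774   0.39330362]
```

View pics/scene0.png

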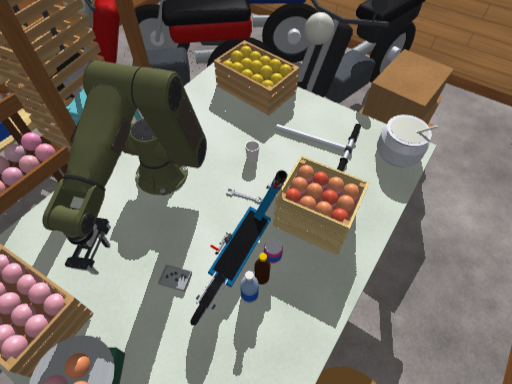

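View pics/top0.png

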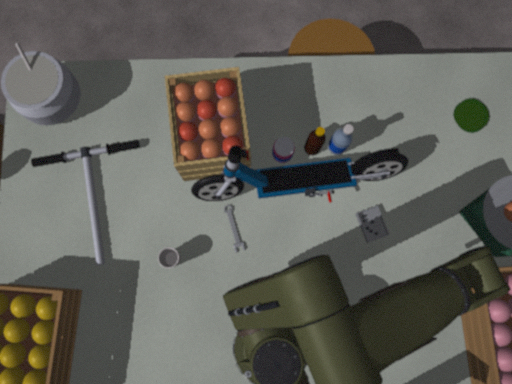

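View pics/wrist0.png

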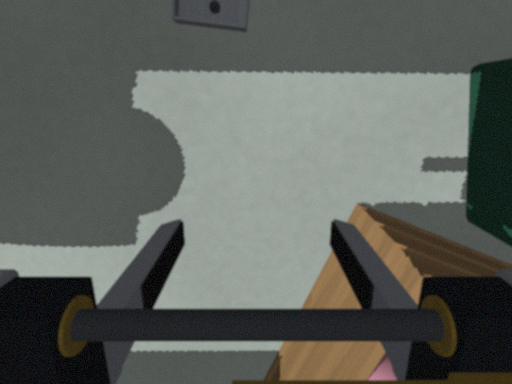

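```bash
python3 - <<'E'
from h import *
im=cv2.imread('pics/top0.png')[130:220,180:420]; cv2.imwrite('pics/topc.png',cv2.resize(im,None,fx=3.3,fy=3.3,interpolation=cv2.INTER_NEAREST))
im=cv2.imread('pics/scene0.png')[160:330,170:310]; cv2.imwrite('pics/scc.png',cv2.resize(im,None,fx=3.5,fy=3.5,interpolation=cv2.INTER_NEAREST))
for n in ['top','scene']:
    im=cv2.imread(f'pics/{n}0.png').astype(int);W=np.load(f'{n}0.npy')
    b,g,r=im[...,0],im[...,1],im[...,2]
    m=(r>150)&(g<70)&(b<70)
    # restrict region
    k=m&(W[...,2]<.13)&(W[...,2]>.03)
    for (v,u) in np.argwhere(k)[:40]: print(n,u,v,np.round(W[v,u],3),im[v,u])
E
```

```text
top 328 194 [ 0.501 -0.201  0.103] [ 31  37 152]
top 328 195 [ 0.498 -0.201  0.101] [ 42  46 158]
top 328 196 [ 0.495 -0.201  0.102] [ 50  57 158]
top 329 197 [ 0.491 -0.204  0.105] [ 18  26 152]
top 329 198 [ 0.487 -0.204  0.103] [ 24  31 153]
top 329 199 [ 0.484 -0.203  0.106] [ 30  32 154]
top 329 200 [ 0.479 -0.201  0.114] [ 50  51 163]
top 330 201 [ 0.475 -0.204  0.116] [ 52  56 152]
scene 114 3 [-1.183  0.854  0.129] [ 33  33 171]
scene 114 4 [-1.172  0.843  0.13 ] [ 32  32 171]
scene 115 5 [-1.166  0.844  0.124] [ 26  29 155]
scene 113 6 [-1.162  0.824  0.128] [ 38  37 172]
scene 114 6 [-1.164  0.833  0.123] [ 32  32 163]
scene 115 6 [-1.167  0.842  0.118] [ 25  26 152]
scene 211 245 [ 0.477 -0.205  0.107] [ 20  30 226]
scene 212 246 [ 0.482 -0.206  0.105] [  0  10 176]
scene 213 246 [ 0.486 -0.204  0.106] [ 26  35 218]
scene 213 247 [ 0.489 -0.208  0.106] [  6  13 153]
scene 214 247 [ 0.493 -0.206  0.109] [  0  11 191]
scene 215 247 [ 0.493 -0.201  0.101] [ 38  47 230]
scene 215 248 [ 0.497 -0.206  0.104] [  2  11 166]
scene 216 248 [ 0.5   -0.204  0.105] [ 17  29 211]
scene 217 248 [ 0.5   -0.198  0.095] [ 56  66 224]
scene 217 249 [ 0.504 -0.203  0.1  ] [  2  13 182]
scene 218 249 [ 0.506 -0.2    0.096] [ 54  57 218]
```

View pics/topc.png

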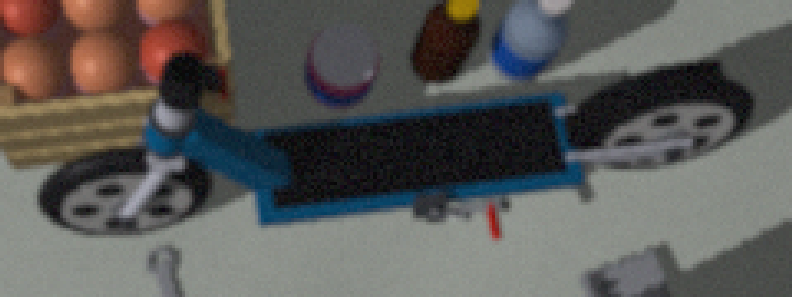

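View pics/scc.png

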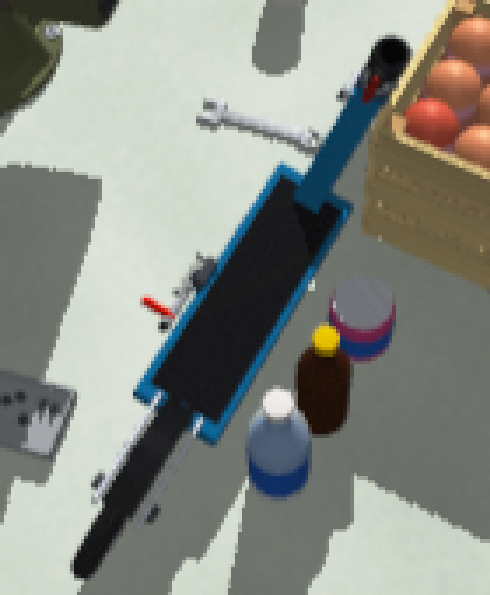

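```bash
cat > fit.py <<'E'
from h import *
from scipy.optimize import least_squares
def fit(tag,collar_uv,toe_uv=None,verbose=True):
    D=[]
    for n in ['top','scene']:
        im=cv2.imread(f'pics/{n}{tag}.png');W=np.load(f'{n}{tag}.npy')
        hsv=cv2.cvtColor(im,cv2.COLOR_BGR2HSV)
        m=(hsv[...,0]>95)&(hsv[...,0]<112)&(hsv[...,1]>150)&(hsv[...,2]>60)
        m&=(W[...,2]>.05)&(W[...,2]<.17)&(W[...,0]>.45)&(W[...,0]<.75)&(W[...,1]>-.4)&(W[...,1]<.15)
        # fill hull
        D.append((n,m,W))
    return D
if __name__=='__main__':
    for n,m,W in fit('0',None):
        P=W[m]; print(n,len(P),P.min(0),P.max(0))
        out=cv2.imread(f'pics/{n}0.png'); out[m]=(0,255,0); cv2.imwrite(f'pics/m_{n}.png',out[150:330] if n=='scene' else out[100:280])
E
python3 fit.py
python3 - <<'E'
from h import *
W=np.load('top0.npy')
for (u,v) in [(219,217-17),(219,189),(217,193),(380,165),(400,160),(233,152),(236,158),(234,160),(230,155),(240,150)]:
    print(u,v,np.round(W[v,u],3))
W=np.load('top0.npy'); im=cv2.imread('pics/top0.png')
k=(W[...,2]>.26)&(W[...,0]>.45)&(W[...,1]<.1)&(W[...,1]>-.4)&(np.abs(W[...,0]-.62)<.12)
P=W[k]; i=im[k]
d=i.max(1)<60
print(np.round(np.percentile(P[d],[2,25,50,75,98],axis=0),3), d.sum())
W=np.load('scene0.npy'); im=cv2.imread('pics/scene0.png')
k=(W[...,2]>.26)&(W[...,0]>.5)&(W[...,0]<.8)&(W[...,1]<.15)&(W[...,1]>-.4)
P=W[k]; i=im[k]
d=i.max(1)<60
print(np.round(np.percentile(P[d],[2,25,50,75,98],axis=0),3), d.sum())
E
```

```text
top 717 [ 0.49727402 -0.29429393  0.05084107] [0.69449252 0.0869795  0.16903911]
scene 699 [ 0.49979256 -0.29866559  0.05024059] [0.72732933 0.05773333 0.16996039]
219 200 [0.504 0.167 0.014]
219 189 [0.525 0.161 0.108]
217 193 [0.512 0.168 0.106]
380 165 [ 0.588 -0.37   0.14 ]
400 160 [ 0.6   -0.433  0.152]
233 152 [0.592 0.107 0.319]
236 158 [0.576 0.099 0.311]
234 160 [0.574 0.105 0.298]
230 155 [0.586 0.117 0.311]
240 150 [0.6   0.087 0.313]
[[0.571 0.067 0.281]
 [0.582 0.079 0.303]
 [0.589 0.09  0.312]
 [0.598 0.096 0.316]
 [0.612 0.099 0.321]] 137
[[0.574 0.068 0.277]
 [0.588 0.084 0.308]
 [0.597 0.091 0.313]
 [0.604 0.101 0.318]
 [0.612 0.114 0.322]] 119
```

```bash
cat > fit2.py <<'E'
from h import *
from scipy.optimize import least_squares
import sys
def pose(p):
    x0,y0,yaw,lean=p[:4]
    return R.from_euler('z',yaw)*R.from_euler('y',lean), np.array([x0,y0,0])
AX=np.array([0,-np.sin(.21),np.cos(.21)])
C=np.array([0,.209,.306])
def loc(p,P):
    r,t=pose(p); return r.inv().apply(P-t)
def wor(p,L):
    r,t=pose(p); return r.apply(L)+t
def load(tag):
    Ps=[];Is=[]
    for n in ['top','scene']:
        im=cv2.imread(f'pics/{n}{tag}.png');W=np.load(f'{n}{tag}.npy')
        k=np.isfinite(W[...,0])&(W[...,2]>.015)&(W[...,0]>.42)&(W[...,0]<.8)&(W[...,1]>-.6)&(W[...,1]<.35)
        Ps.append(W[k]);Is.append(im[k])
    return np.vstack(Ps),np.vstack(Is).astype(int)
def run(tag,p0,toe=True):
    P,I=load(tag); hsv=cv2.cvtColor(I[None].astype(np.uint8),cv2.COLOR_BGR2HSV)[0].astype(int)
    p=np.array(list(p0)+[.015])
    red=(I[:,2]>110)&(I[:,1]<70)&(I[:,0]<70)
    blue=(hsv[:,0]>92)&(hsv[:,0]<114)&(hsv[:,1]>130)
    dark=I.max(1)<75
    for it in range(6):
        L=loc(p,P); tol=[.03,.02,.015,.012,.012,.012][it]
        deck=(np.abs(L[:,2]-.097)<tol)&(np.abs(L[:,0])<.055)&(L[:,1]>-.17)&(L[:,1]<.06)&(blue|dark)
        rr=np.abs(L[:,1])
        wd=np.hypot(np.abs(L[:,1])-.28,L[:,2]-.09)
        tyre=dark&(np.abs(L[:,0])<.03)&(wd<.09+tol)&(wd>.06)&(np.abs(L[:,1])>.2)
        d=L-C; a=d@AX; rad=np.linalg.norm(d-np.outer(a,AX),axis=1)
        col=dark&(np.abs(a)<.018)&(np.abs(rad-.021)<tol)&(d[:,1]>-.012)
        ed=blue&(np.abs(L[:,0]-.053)<.006)
        toem=red&(np.linalg.norm(L-np.array([-.083,-.086,.083]),axis=1)<.045)
        def f(q):
            L=loc(q,P); out=[ (L[deck,2]-.097)*.3 ]
            Lt=L[tyre]; w=q[4]
            g=np.hypot(np.abs(Lt[:,1])-.28,Lt[:,2]-.09)-(.09-w)
            out.append((np.hypot(g,Lt[:,0])-w)*.5)
            d=L[col]-C; a=d@AX
            out.append(np.linalg.norm(d-np.outer(a,AX),axis=1)-.021)
            if toe: out.append(np.hypot(L[toem,1]+.086,L[toem,2]-.083)-.0055)
            return np.concatenate(out)
        s=least_squares(f,p,loss='soft_l1',f_scale=.003); p=s.x
    print('n',deck.sum(),tyre.sum(),col.sum(),toem.sum(),'p',np.round(p,4),'cost',s.cost)
    L=loc(p,P)
    fr=blue&(L[:,1]>-.16)&(L[:,1]<.05)&(np.abs(L[:,2]-.097)<.01)
    print('deck x pct',np.round(np.percentile(L[fr,0],[1,3,97,99]),4))
    print('toe pts',np.round(L[toem].mean(0),4),np.round(L[toem].min(0),4),np.round(L[toem].max(0),4))
    return p
if __name__=='__main__':
    p=run('0',[.52,-.11,.09,.24])
    np.save('p0.npy',p)
    for n,l in dict(collar=C,toe=[-.083,-.086,.083],pivot=[-.063,-.03,.083],tf=[0,.28,0],tr=[0,-.28,0]).items(): print(n,np.round(wor(p,np.array(l)),4))
    for n in ['top','scene']:
        c=ctrl.camera(n);im=cv2.imread(f'pics/{n}0.png')
        K=np.array([[c['fx'],0,c['cx']],[0,c['fy'],c['cy']],[0,0,1]])
        im=cv2.resize(im,None,fx=3,fy=3)
        th=np.linspace(0,2*np.pi,60)
        G=[np.c_[0*th,s*.28+.09*np.cos(th),.09+.09*np.sin(th)] for s in(1,-1)]
        G+=[np.array([[x,y,.097] for y in np.linspace(-.17,.1,40)]) for x in(-.053,.053)]
        G+=[C+.02*AX+np.c_[.021*np.cos(th),.021*np.sin(th),0*th], np.linspace([-.063,-.086,.083],[-.095,-.086,.083],10)]
        for g in G:
            q=cv2.projectPoints(wor(p,g),np.array(c['rvec']),np.array(c['tvec']),K,None)[0].reshape(-1,2)
            for a in q: cv2.circle(im,tuple(np.int32(np.round(a*3+1))),1,(0,255,255),-1)
        x=im[360:660,540:1260] if n=='top' else im[480:1000,500:950]
        cv2.imwrite(f'pics/ov_{n}.png',x)
E
python3 fit2.py
```

```text
n 3144 1514 84 33 p [ 0.5502 -0.1071  0.105   0.2193  0.0194] cost 0.00791043916424383
deck x pct [-0.0598 -0.0593  0.0803  0.1019]
toe pts [-0.0882 -0.0903  0.0876] [-0.1076 -0.0939  0.0798] [-0.0727 -0.0853  0.0983]
collar [0.5944 0.1077 0.2987]
toe [ 0.4966 -0.1992  0.0991]
pivot [ 0.5101 -0.1415  0.0947]
tf [0.5208 0.1714 0.    ]
tr [ 0.5795 -0.3856  0.    ]
```

View pics/ov_top.png

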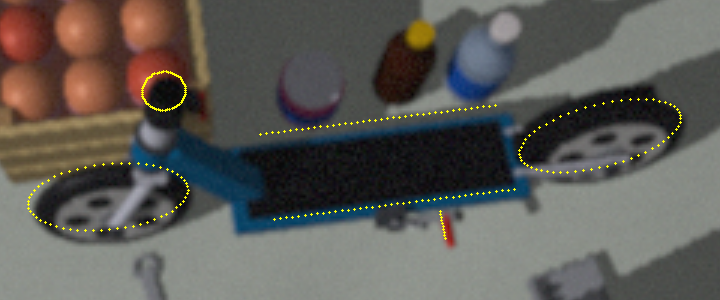

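View pics/ov_scene.png

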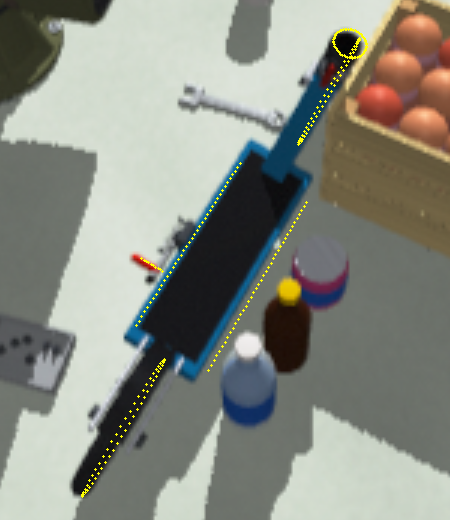

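```bash
python3 - <<'E'
from fit2 import *
for n in ['top','scene']:
    c=ctrl.camera(n); Rm=cv2.Rodrigues(np.array(c['rvec']))[0]; print(n,-Rm.T@np.array(c['tvec']))
    im=cv2.imread(f'pics/{n}0.png');W=np.load(f'{n}0.npy')
    # black grip tape region: polygon
    if n=='top': poly=np.array([[275,172],[345,163],[350,182],[268,191]])
    else: poly=np.array([[250,209],[263,220],[234,272],[221,264]])
    m=np.zeros(im.shape[:2],np.uint8); cv2.fillPoly(m,[poly],1); P=W[m>0]
    q=np.ones(len(P),bool)
    for i in range(4):
        c0=P[q].mean(0); u,s,vt=np.linalg.svd(P[q]-c0); nn=vt[2]*np.sign(vt[2][2]); r=(P-c0)@nn; q=np.abs(r)<.006
    print(n,len(P),q.sum(),'c',c0.round(4),'n',nn.round(3),'lean',np.arctan2(np.hypot(*nn[:2]),nn[2]).round(3),'yaw',np.arctan2(nn[1],nn[0]).round(3),'rms',r[q].std())
    p=np.load('p0.npy')
E
```

```text
top [0.23538428 0.07585374 1.6078337 ]Traceback (most recent call last):
  File "<stdin>", line 11, in <module>
    u, s, vh = gufunc(a, signature=signature)
               ~~~~~~^^^^^^^^^^^^^^^^^^^^^^^^
    raise LinAlgError("SVD did not converge")
numpy.linalg.LinAlgError: SVD did not converge
```

```bash
python3 - <<'E'
from fit2 import *
for n in ['top','scene']:
    c=ctrl.camera(n); Rm=cv2.Rodrigues(np.array(c['rvec']))[0]; print(n,-Rm.T@np.array(c['tvec']))
    im=cv2.imread(f'pics/{n}0.png');W=np.load(f'{n}0.npy')
    if n=='top': poly=np.array([[275,172],[345,163],[350,182],[268,191]])
    else: poly=np.array([[250,209],[263,220],[234,272],[221,264]])
    m=np.zeros(im.shape[:2],np.uint8); cv2.fillPoly(m,[poly],1); P=W[m>0]; print(len(P)); P=P[np.isfinite(P[:,0])]
    print(np.round(np.median(P,axis=0),3))
    q=np.abs(P[:,2]-np.median(P[:,2]))<.03
    for i in range(4):
        c0=P[q].mean(0); u,s,vt=np.linalg.svd(P[q]-c0,full_matrices=False); nn=vt[2]*np.sign(vt[2][2]); r=(P-c0)@nn; q=np.abs(r)<.006
    print(n,len(P),q.sum(),'c',c0.round(4),'n',nn.round(3),'lean',np.arctan2(np.hypot(*nn[:2]),nn[2]).round(3),'yaw',np.arctan2(nn[1],nn[0]).round(3),'rms',r[q].std())
    v,u=np.where(np.isnan(W[...,0])&(m>0)); print('nan',len(v))
E
```

```text
top [0.23538428 0.07585374 1.6078337 ]
1531
[ 0.56  -0.145  0.098]
top 1528 1445 c [ 0.5607 -0.1443  0.0976] n [0.243 0.027 0.97 ] lean 0.247 yaw 0.11 rms 0.0026458115377627936
nan 3
scene [ 0.96291756 -0.63888962  1.35770877]
1038
[ 0.564 -0.116  0.095]
scene 1034 980 c [ 0.5636 -0.1184  0.0952] n [0.234 0.024 0.972] lean 0.237 yaw 0.102 rms 0.00257076630994849
nan 4
```

```bash
python3 - <<'E'
import cv2,numpy as np
a=cv2.imread('pics/top0.png')[140:215,180:280]; cv2.imwrite('pics/z1.png',cv2.resize(a,None,fx=8,fy=8,interpolation=cv2.INTER_CUBIC))
a=cv2.imread('pics/top0.png')[140:215,320:420]; cv2.imwrite('pics/z2.png',cv2.resize(a,None,fx=8,fy=8,interpolation=cv2.INTER_CUBIC))
a=cv2.imread('pics/scene0.png')[165:240,220:320]; cv2.imwrite('pics/z3.png',cv2.resize(a,None,fx=8,fy=8,interpolation=cv2.INTER_CUBIC))
a=cv2.imread('pics/scene0.png')[235:330,180:280]; cv2.imwrite('pics/z4.png',cv2.resize(a,None,fx=6,fy=6,interpolation=cv2.INTER_CUBIC))
E
```

```text
(no output)
```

View pics/z1.png

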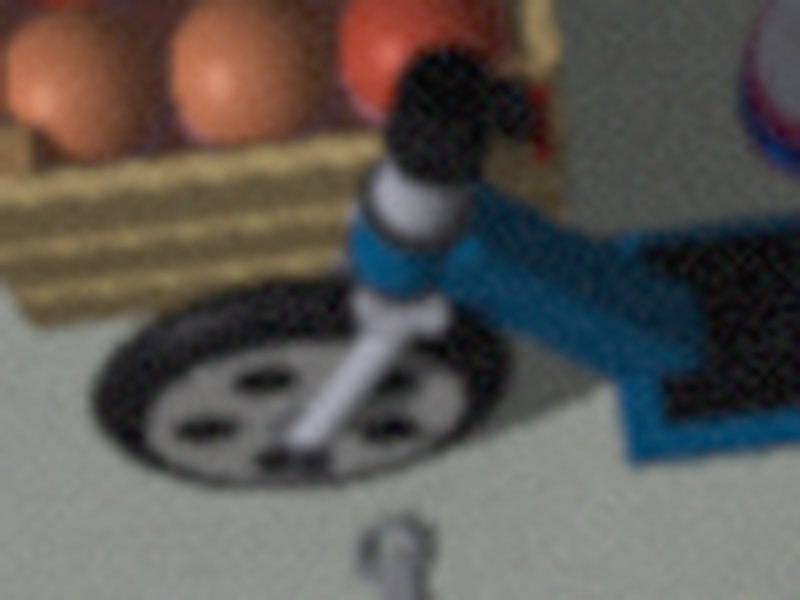

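View pics/z2.png

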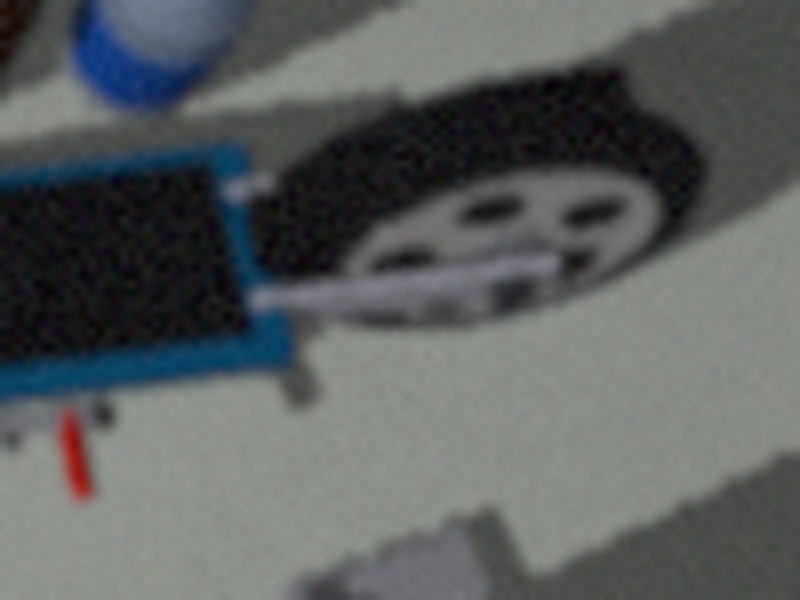

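View pics/z3.png

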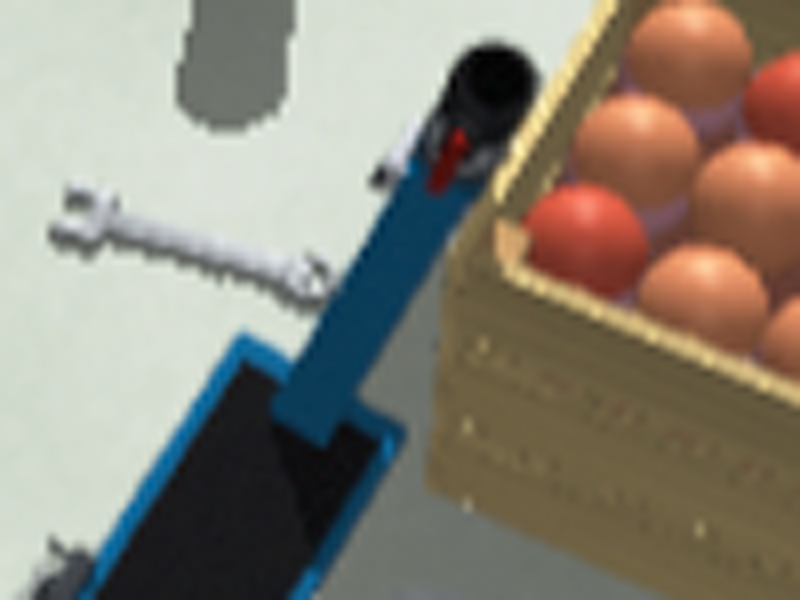

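View pics/z4.png

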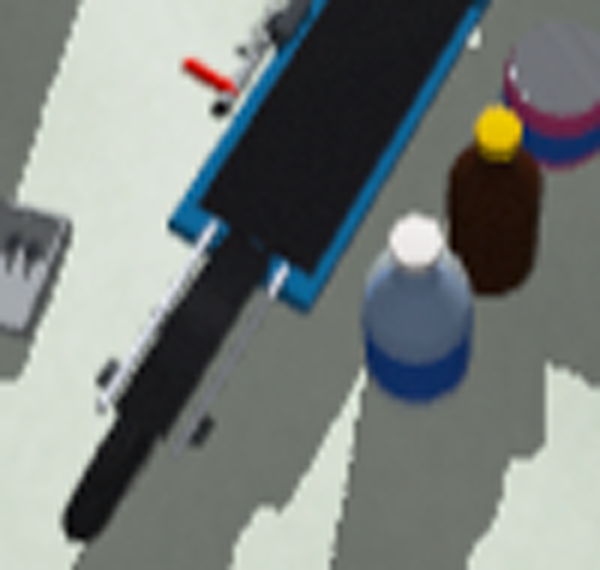

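```bash
cat > fit3.py <<'E'
from fit2 import *
def solve(F,p0,extra=()):
    cs={}
    for n in ['top','scene']:
        c=ctrl.camera(n); cs[n]=(np.array([[c['fx'],0,c['cx']],[0,c['fy'],c['cy']],[0,0,1]]),np.array(c['rvec']),np.array(c['tvec']))
    def prj(n,X): return cv2.projectPoints(X.reshape(1,3),cs[n][1],cs[n][2],cs[n][0],None)[0].ravel()
    def f(q):
        return np.concatenate([ (prj(n,wor(q,np.array(g(q),float)))-np.array(uv)) for n,g,uv in F])
    s=least_squares(f,p0,loss='soft_l1',f_scale=1.)
    return s.x,f(s.x).reshape(-1,2)
CT=C+.02*AX
if __name__=='__main__':
    d=-.44
    F=[('top',lambda q:[.053,q[4],.097],(350+d,157.9+d)),('top',lambda q:CT,(235.9+d,152.2+d)),
    ('top',lambda q:[-.095,-.086,.083],(330.4+d,201.9+d)),('top',lambda q:[.053,q[5],.097],(260+d,168.75+d)),
    ('scene',lambda q:[-.053,q[5],.097],(250.4+d,206.5+d)),('scene',lambda q:[.053,q[5],.097],(270.4+d,219.1+d)),
    ('scene',lambda q:[-.053,q[4],.097],(208.7+d,272.5+d)),('scene',lambda q:[.053,q[4],.097],(230.5+d,286.3+d)),
    ('scene',lambda q:CT,(282.1+d,176+d)),('scene',lambda q:[-.095,-.086,.083],(210.8+d,245.3+d))]
    p,r=solve(F,[.54,-.11,.1,.24,-.18,.08])
    print(p.round(4)); print(r.round(1)); np.save('p0.npy',p)
    for n,l in dict(collar=C,toe=[-.083,-.086,.083],pivot=[-.063,-.03,.083],tf=[0,.28,0],tr=[0,-.28,0]).items(): print(n,np.round(wor(p,np.array(l)),4))
E
python3 fit3.py
```

```text
[ 0.538  -0.1125  0.1037  0.2473 -0.1837  0.1406]
[[ 0.5 -0.3]
 [ 0.3 -0.7]
 [-0.2  0.1]
 [-3.3  0.3]
 [-1.6  0.4]
 [ 0.   1. ]
 [-1.5 -1.3]
 [ 0.8  0. ]
 [-0.2 -0.8]
 [ 0.4  0.4]]
collar [0.5908 0.1031 0.2967]
toe [ 0.4871 -0.2043  0.1008]
pivot [ 0.5005 -0.1466  0.0959]
tf [0.509 0.166 0.   ]
tr [ 0.567 -0.391  0.   ]
```

```bash
cat > toe.py <<'E'
from fit2 import *
p=np.load('p0.npy')
PV=np.array([-.063,-.03,.083]); A=np.array([.94,0,-.34]); A/=np.linalg.norm(A)
def toe(th,l=np.array([-.083,-.086,.083])): return wor(p,PV+R.from_rotvec(A*th).apply(l-PV))
if __name__=='__main__':
    o=ctrl.get_obs(); Rt=R.from_euler('xyz',o['eef_rot']).as_matrix(); print(Rt.round(3))
    ey=wor(p,np.array([0,1.,0]))-wor(p,np.zeros(3)); print('fwd',ey.round(3))
    for th in [0,.2,.4,.6,.85,1,1.2,1.75]:
        print(th,toe(th).round(4),'tip',toe(th,np.array([-.095,-.086,.083])).round(4),'legend',toe(th,np.array([-.063,-.1,.083])).round(4))
E
python3 toe.py
```

```text
[[-0.     0.906  0.423]
 [ 0.     0.423 -0.906]
 [-1.     0.    -0.   ]]
fwd [-0.104  0.995  0.   ]
0 [ 0.4871 -0.2043  0.1008] tip [ 0.4755 -0.2055  0.1037] legend [ 0.5078 -0.2162  0.0959]
0.2 [ 0.4807 -0.2025  0.0917] tip [ 0.4691 -0.2029  0.0947] legend [ 0.4999 -0.2156  0.0844]
0.4 [ 0.4745 -0.1985  0.0832] tip [ 0.4629 -0.1981  0.0864] legend [ 0.492  -0.2123  0.0733]
0.6 [ 0.4687 -0.1925  0.0756] tip [ 0.4573 -0.1914  0.0791] legend [ 0.4845 -0.2064  0.0631]
0.85 [ 0.4624 -0.1826  0.0678] tip [ 0.4513 -0.1807  0.0719] legend [ 0.476  -0.1956  0.0523]
1 [ 0.4593 -0.1756  0.0643] tip [ 0.4484 -0.1732  0.0688] legend [ 0.4717 -0.1876  0.0471]
1.2 [ 0.4561 -0.1653  0.0611] tip [ 0.4455 -0.1625  0.0662] legend [ 0.4668 -0.1756  0.0418]
1.75 [ 0.4533 -0.1348  0.0618] tip [ 0.444  -0.1317  0.0687] legend [ 0.4609 -0.1382  0.0388]
```

Call:
servo_tool --motion '[5,35,-16,2,10,70,-31,4,14,105,-47,6,18,140,-63,8,23,175,-79,10,27,209,-94,12,31,244,-110,14,36,279,-126,16,40,314,-141,18,45,349,-157,19,45,349,-157,19,45,349,-157,19]' --gripper 0 --force 30

```text
time_s: 2.0
ee_pos: [0.4823, -0.2087, 0.1605]
eef_rot: [-0.783, 1.571, -2.248]
force: [0.5, -0.2, -0.1]
grip_width: 0.0003
```

```bash
cat > snap.py <<'E'
from h import *
import sys
t=sys.argv[1]
o=ctrl.get_obs(); print({k:np.round(v,3).tolist() for k,v in o.items() if k not in('tau','joint_vel')})
print(R.from_euler('xyz',o['eef_rot']).as_matrix().round(3))
for n in sys.argv[2:]:
    c,W=cam(n); cv2.imwrite(f'pics/{n}{t}.png',c['color'][:,:,::-1]); np.save(f'{n}{t}.npy',W)
E
python3 snap.py 1 top wrist scene
python3 - <<'E'
import cv2
a=cv2.imread('pics/scene1.png')[200:300,160:290]; cv2.imwrite('pics/s1.png',cv2.resize(a,None,fx=6,fy=6))
E
```

```text
{'time_s': 2.0, 'qpos': [-0.478, 0.288, 1.646, -0.0, 1.208, 0.987], 'ee_pos': [0.482, -0.209, 0.16], 'eef_rot': [-0.783, 1.571, -2.248], 'force': [0.534, -0.186, -0.119], 'moment': [0.007, 0.029, 0.025], 'grip_width': 0.0}
[[-0.     0.994  0.105]
 [-0.     0.105 -0.994]
 [-1.    -0.     0.   ]]
```

View pics/s1.png

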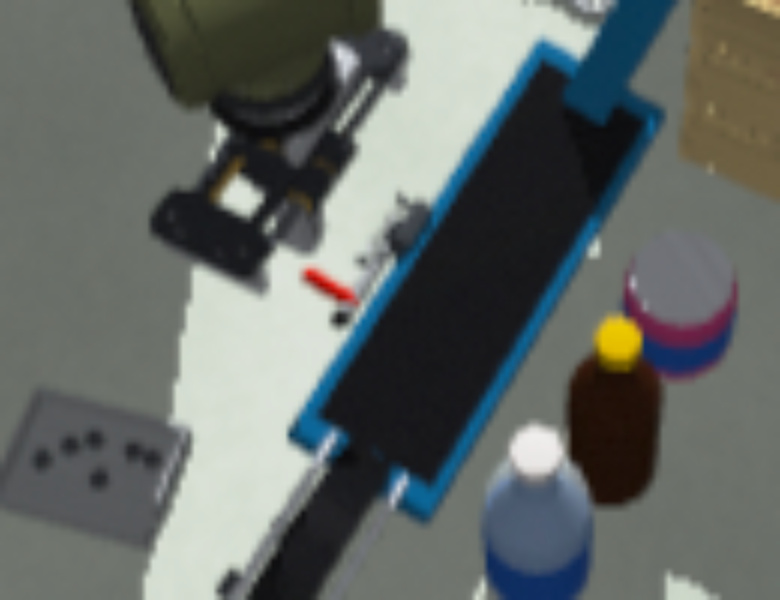

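View pics/wrist1.png

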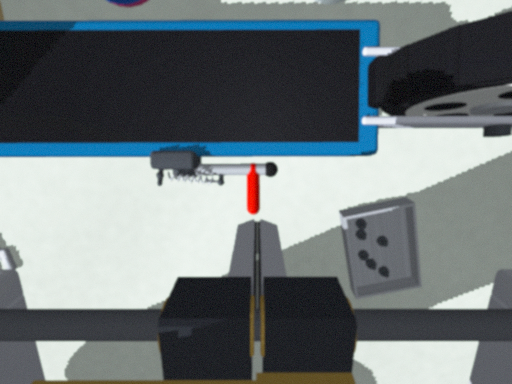

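```bash
python3 - <<'E'
import numpy as np
from toe import *
W=np.load('wrist1.npy')
for v in range(166,214,6): print(v,W[v,253].round(4))
c=ctrl.camera('wrist')
K=np.array([[c['fx'],0,c['cx']],[0,c['fy'],c['cy']],[0,0,1]])
for X in [toe(0),toe(0,np.array([-.095,-.086,.083])),toe(0,np.array([-.063,-.086,.083])),wor(p,np.array([-.053,-.1837,.097]))]:
    print(cv2.projectPoints(X.reshape(1,3),np.array(c['rvec']),np.array(c['tvec']),K,None)[0].ravel().round(1))
E
```

```text
166 [ 0.5131 -0.203   0.1001]
172 [ 0.5089 -0.2035  0.1032]
178 [ 0.5039 -0.204   0.103 ]
184 [ 0.4992 -0.2045  0.1042]
190 [ 0.4947 -0.205   0.1058]
196 [ 0.4902 -0.2055  0.1077]
202 [ 0.4858 -0.2059  0.1096]
208 [ 0.4807 -0.2065  0.1098]
[251.2 196.8]
[251.2 211.2]
[251.2 172.7]
[375.9 159.8]
```

Call:
servo_tool --motion '[15,1,0,0,30,2,0,0,45,2,0,0,49,2,-1,0,52,2,-1,0,55,1,-1,0,59,0,-2,0,63,-2,-3,0,67,-5,-5,0,70,-7,-6,0,73,-8,-8,0]'

```text
time_s: 3.58
ee_pos: [0.4738, -0.2017, 0.0882]
eef_rot: [0.609, 1.57, -0.856]
force: [-2.9, -1.8, 4.5]
grip_width: 0.0005
```

```bash
python3 snap.py 2 wrist scene; python3 - <<'E'
import cv2
a=cv2.imread('pics/scene2.png')[200:300,160:290]; cv2.imwrite('pics/s2.png',cv2.resize(a,None,fx=6,fy=6))
E
```

```text
{'time_s': 3.575, 'qpos': [-0.473, 0.354, 1.743, -0.001, 1.043, 0.993], 'ee_pos': [0.474, -0.202, 0.088], 'eef_rot': [0.609, 1.57, -0.856], 'force': [-2.907, -1.797, 4.549], 'moment': [-0.246, 0.64, 0.041], 'grip_width': 0.001}
[[ 0.001  0.994  0.105]
 [-0.001  0.105 -0.994]
 [-1.     0.001  0.001]]
```

View pics/wrist2.png

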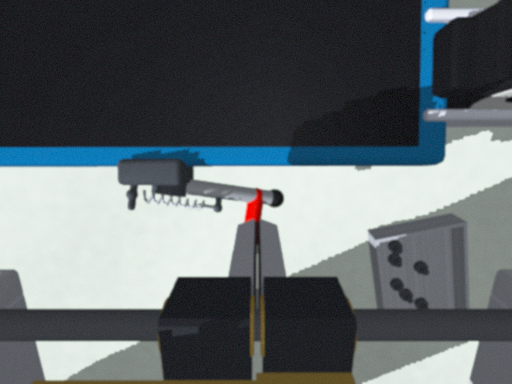

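View pics/s2.png

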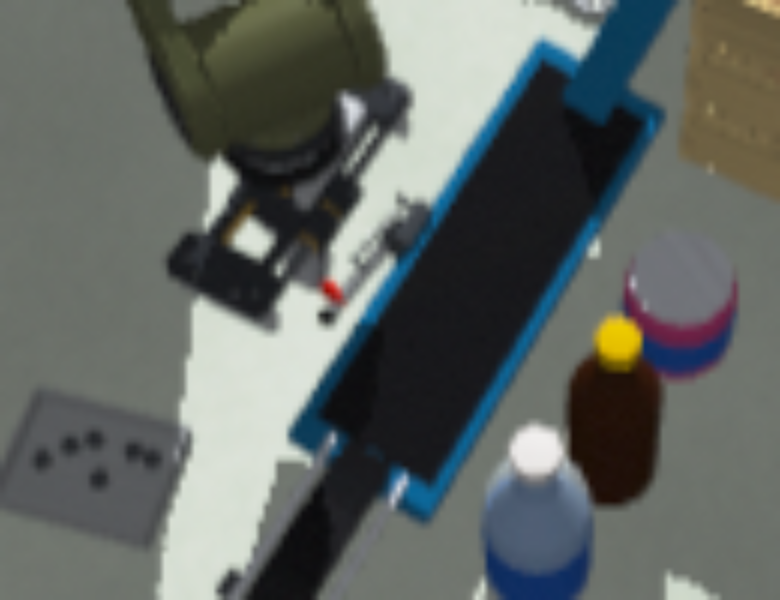

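Call:
servo_tool --motion '[4,-2,-3,0,8,-5,-6,0,12,-7,-11,0,15,-10,-16,0,17,-11,-20,0,19,-12,-24,0,20,-13,-28,0,21,-14,-32,0,21,-14,-32,0,21,-14,-32,0]'

```text
time_s: 4.92
ee_pos: [0.4565, -0.1711, 0.0665]
eef_rot: [1.054, 1.571, -0.412]
force: [-0.3, 1.0, 0.2]
grip_width: 0.0004
```

```bash
python3 snap.py 3 wrist scene top; python3 - <<'E'
import cv2
a=cv2.imread('pics/scene3.png')[160:320,160:320]; cv2.imwrite('pics/s3.png',cv2.resize(a,None,fx=3.7,fy=3.7))
E
```

```text
{'time_s': 4.925, 'qpos': [-0.434, 0.333, 1.834, 0.0, 0.975, 1.032], 'ee_pos': [0.456, -0.171, 0.067], 'eef_rot': [1.054, 1.571, -0.412], 'force': [-0.338, 1.019, 0.221], 'moment': [0.054, 0.033, -0.021], 'grip_width': 0.0}
[[ 0.     0.994  0.105]
 [-0.     0.105 -0.994]
 [-1.     0.     0.   ]]
```

View pics/wrist3.png

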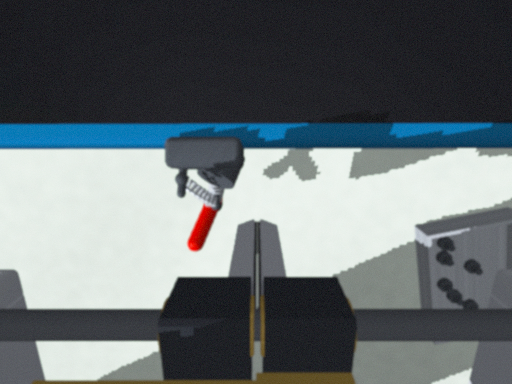

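View pics/s3.png

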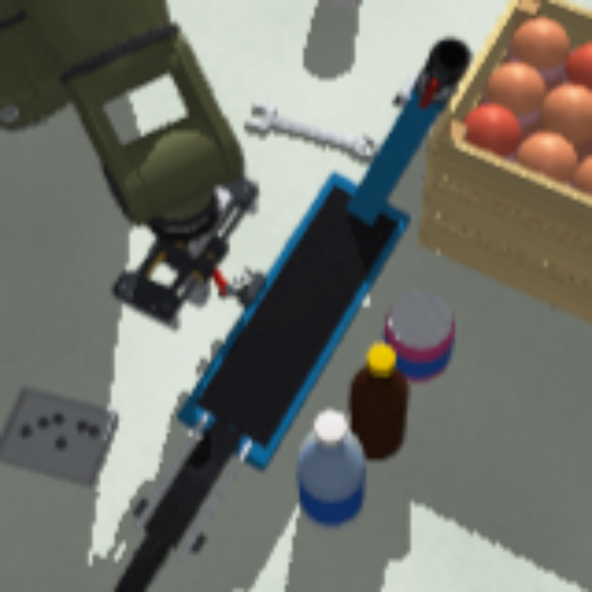

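```bash
python3 - <<'E'
from toe import *
W=np.load('wrist3.npy')
for u,v in [(196,240),(202,225),(208,212)]: print(W[v,u].round(4))
for th in [1.5,1.75]: print(th,toe(th).round(4),toe(th,np.array([-.095,-.086,.083])).round(4))
E
```

```text
[ 0.4515 -0.1338  0.074 ]
[ 0.4591 -0.136   0.0675]
[ 0.4658 -0.1384  0.0611]
1.5 [ 0.4534 -0.1487  0.0597] [ 0.4435 -0.1456  0.0658]
1.75 [ 0.4533 -0.1348  0.0618] [ 0.444  -0.1317  0.0687]
```

Call:
servo_tool --motion '[-40,0,0,0,-90,0,0,0,-140,0,0,0,-190,10,-10,-8,-235,30,-40,-16,-270,50,-75,-25,-300,70,-110,-34,-314,90,-140,-43,-314,105,-165,-52,-314,120,-190,-61,-314,135,-215,-70,-314,150,-238,-79,-314,160,-255,-86,-314,162,-258,-90,-314,162,-258,-90,-314,162,-258,-90]' --gripper 1

```text
time_s: 7.08
ee_pos: [0.5904, 0.1023, 0.3805]
eef_rot: [-1.271, 1.571, -1.167]
force: [0.2, -1.5, 0.7]
grip_width: 0.094
```

```bash
python3 snap.py 4 wrist scene top; python3 - <<'E'
import cv2
a=cv2.imread('pics/scene4.png')[100:300,160:360]; cv2.imwrite('pics/s4.png',cv2.resize(a,None,fx=3,fy=3))
E
```

```text
{'time_s': 7.075, 'qpos': [0.11, 0.361, 1.045, -0.0, 1.736, 0.007], 'ee_pos': [0.59, 0.102, 0.38], 'eef_rot': [-1.271, 1.571, -1.167], 'force': [0.243, -1.531, 0.711], 'moment': [-0.001, -0.014, -0.007], 'grip_width': 0.094}
[[ 0.    -0.103  0.995]
 [-0.     0.995  0.103]
 [-1.    -0.     0.   ]]
```

View pics/wrist4.png

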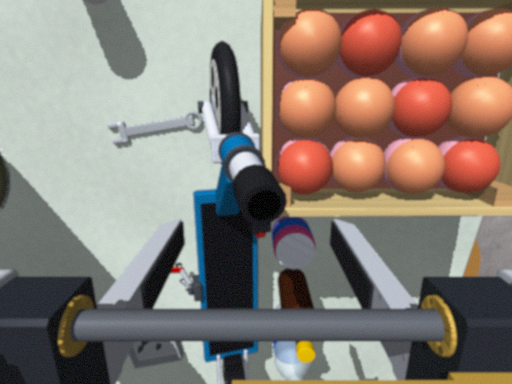

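View pics/s4.png

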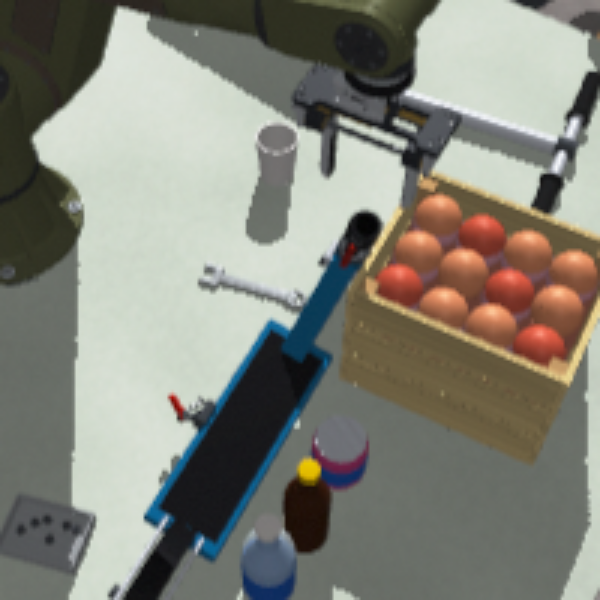

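```bash
python3 - <<'E'
from fit2 import *
p=np.load('p0.npy'); c=ctrl.camera('wrist')
K=np.array([[c['fx'],0,c['cx']],[0,c['fy'],c['cy']],[0,0,1]])
im=cv2.imread('pics/wrist4.png'); th=np.linspace(0,2*np.pi,80)
e1=np.array([1,0,0]); e2=np.cross(AX,e1)
im=cv2.resize(im,None,fx=3,fy=3)
for o in(.02,-.02):
  g=C+o*AX+.021*(np.outer(np.cos(th),e1)+np.outer(np.sin(th),e2))
  q=cv2.projectPoints(wor(p,g),np.array(c['rvec']),np.array(c['tvec']),K,None)[0].reshape(-1,2)
  for a in q: cv2.circle(im,tuple(np.int32(np.round(a*3+1))),1,(0,255,255),-1)
cv2.imwrite('pics/w4.png',im[300:800,500:1100])
W=np.load('wrist4.npy')
for u,v in [(245,170),(250,178),(262,182),(263,222),(245,200),(283,200)]: print(u,v,W[v,u].round(4))
print(wor(p,CT:=C+.02*AX),wor(p,C))
E
```

```text
245 170 [0.5789 0.1217 0.2936]
250 178 [0.584  0.1189 0.3096]
262 182 [0.5941 0.1191 0.3195]
263 222 [0.5992 0.0814 0.3135]
245 200 [0.5817 0.1032 0.3226]
283 200 [0.6142 0.1031 0.3123]
[0.59603512 0.09943915 0.31565813] [0.59084143 0.10309014 0.29669248]
```

View pics/w4.png

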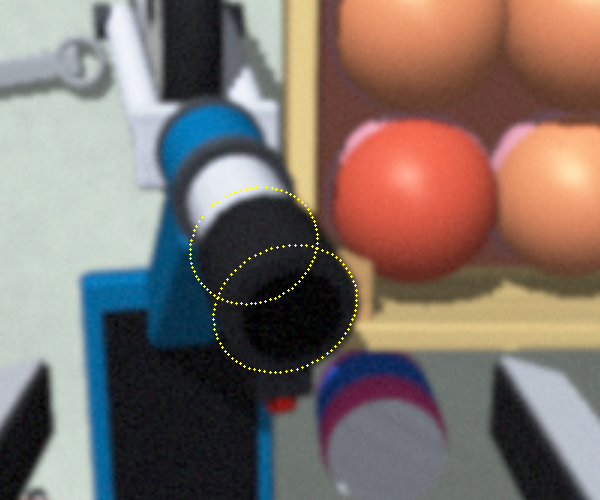

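Call:
servo_tool --motion '[20,1,1,0,40,1,2,0,60,1,2,0,80,1,2,0,93,1,2,0,102,1,2,0,102,1,2,0]'

```text
time_s: 8.15
ee_pos: [0.5922, 0.1038, 0.2782]
eef_rot: [3.088, 1.57, -3.09]
force: [0.2, 0.7, 0.2]
grip_width: 0.094
```

```bash
python3 snap.py 5 wrist scene; python3 - <<'E'
import cv2
a=cv2.imread('pics/scene5.png')[100:300,160:360]; cv2.imwrite('pics/s5.png',cv2.resize(a,None,fx=3,fy=3))
E
```

```text
{'time_s': 8.15, 'qpos': [0.113, 0.376, 1.253, 0.0, 1.513, 0.007], 'ee_pos': [0.592, 0.104, 0.278], 'eef_rot': [3.088, 1.57, -3.09], 'force': [0.167, 0.715, 0.198], 'moment': [-0.052, -0.119, 0.02], 'grip_width': 0.094}
[[-0.001 -0.105  0.994]
 [-0.     0.994  0.105]
 [-1.     0.    -0.001]]
```

View pics/wrist5.png

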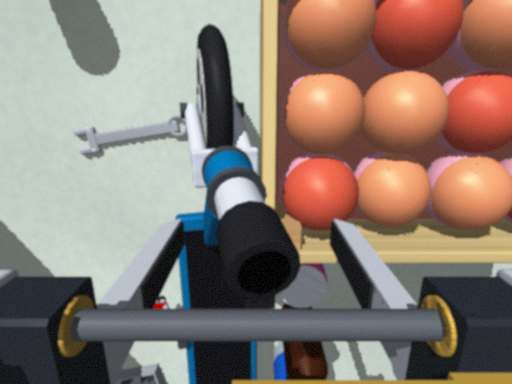

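View pics/s5.png

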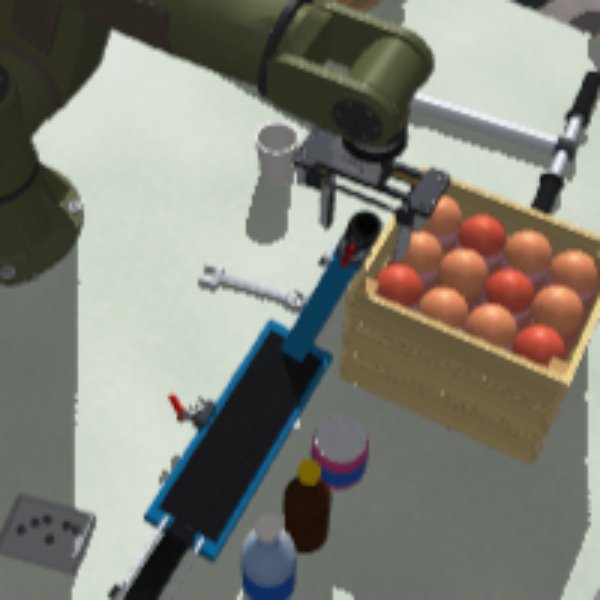

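Call:
servo_tool --motion '[0,0,0,0,0,0,0,0,0,0,0,0,0,0,0,0,0,0,0,0,0,0,0,0]' --gripper 0 --force 12

```text
time_s: 9.0
ee_pos: [0.5916, 0.1037, 0.2784]
eef_rot: [-3.106, 1.569, -3.001]
force: [-6.7, 0.3, 1.5]
grip_width: 0.0489
```

```bash
python3 snap.py 6 wrist scene; python3 - <<'E'
import cv2
a=cv2.imread('pics/scene6.png')[100:300,160:360]; cv2.imwrite('pics/s6.png',cv2.resize(a,None,fx=3,fy=3))
E
```

```text
{'time_s': 9.0, 'qpos': [0.113, 0.376, 1.253, -0.0, 1.515, 0.007], 'ee_pos': [0.592, 0.104, 0.278], 'eef_rot': [-3.106, 1.569, -3.001], 'force': [-6.682, 0.261, 1.451], 'moment': [-0.22, 1.267, 0.1], 'grip_width': 0.049}
[[-0.002 -0.105  0.994]
 [-0.     0.994  0.105]
 [-1.    -0.    -0.002]]
```

View pics/wrist6.png

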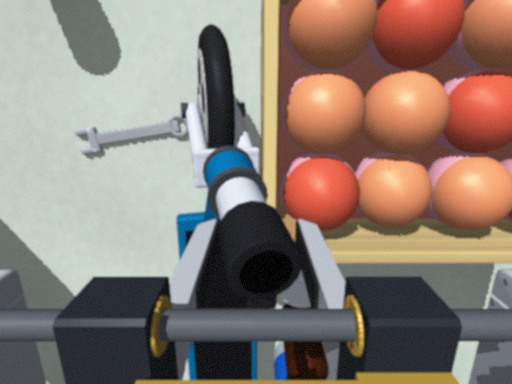

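Call:
servo_tool --motion '[-1,0,-4,0,-2,0,-8,0,-3,0,-12.5,0,-3.7,0,-17,0,-4.5,0,-21,0,-5.2,0,-25,0,-5.9,0,-29.5,0,-6.5,0,-33.5,0,-7,0,-38,0,-7.5,0,-42,0]'

```text
time_s: 10.35
ee_pos: [0.5502, 0.0994, 0.2859]
eef_rot: [2.72, 1.57, 2.825]
force: [0.1, 1.7, 0.2]
grip_width: 0.0448
```

```bash
python3 snap.py 7 wrist scene top; python3 - <<'E'
import cv2
a=cv2.imread('pics/scene7.png')[100:340,140:340]; cv2.imwrite('pics/s7.png',cv2.resize(a,None,fx=2.5,fy=2.5))
E
```

```text
{'time_s': 10.35, 'qpos': [0.113, 0.273, 1.37, 0.0, 1.499, 0.008], 'ee_pos': [0.55, 0.099, 0.286], 'eef_rot': [2.72, 1.57, 2.825], 'force': [0.145, 1.673, 0.172], 'moment': [0.22, -0.347, 0.127], 'grip_width': 0.045}
[[-0.    -0.105  0.994]
 [ 0.     0.994  0.105]
 [-1.     0.    -0.   ]]
```

View pics/wrist7.png

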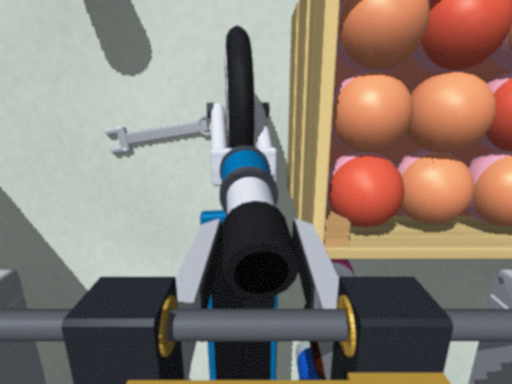

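View pics/s7.png

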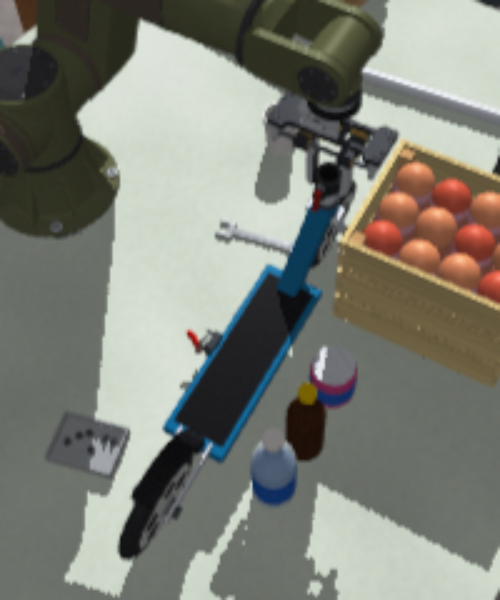

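Call:
servo_tool --motion '[-0.4,0,-4,0,-0.8,0,-8,0,-1.1,0,-12,0,-1.3,0,-16,0,-1.5,0,-20,0,-1.6,0,-24,0,-1.7,0,-28,0,-1.8,0,-31,0,-1.8,0,-33,0,-1.8,0,-33,0,-1.8,0,-33,0]'

```text
time_s: 11.88
ee_pos: [0.5178, 0.0959, 0.2879]
eef_rot: [0.12, 1.571, 0.225]
force: [0.3, 1.7, 1.7]
grip_width: 0.0416
```

```bash
python3 snap.py 8 wrist scene top; python3 - <<'E'
import cv2
a=cv2.imread('pics/scene8.png')[100:340,140:340]; cv2.imwrite('pics/s8.png',cv2.resize(a,None,fx=2.5,fy=2.5))
a=cv2.imread('pics/top8.png')[100:250,160:430]; cv2.imwrite('pics/t8.png',cv2.resize(a,None,fx=2.9,fy=2.9))
E
```

```text
{'time_s': 11.875, 'qpos': [0.114, 0.197, 1.459, 0.0, 1.486, 0.008], 'ee_pos': [0.518, 0.096, 0.288], 'eef_rot': [0.12, 1.571, 0.225], 'force': [0.319, 1.658, 1.719], 'moment': [0.235, -0.444, -0.06], 'grip_width': 0.042}
[[ 0.    -0.105  0.994]
 [ 0.     0.994  0.105]
 [-1.     0.     0.   ]]
```

View pics/wrist8.png

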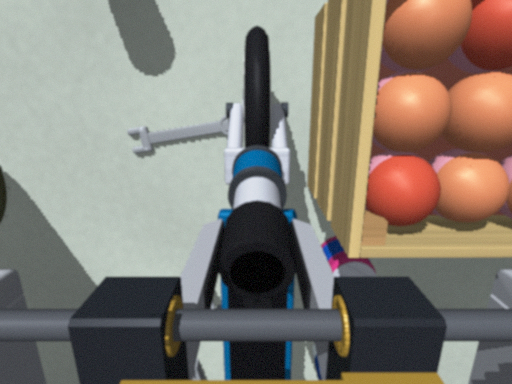

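View pics/s8.png

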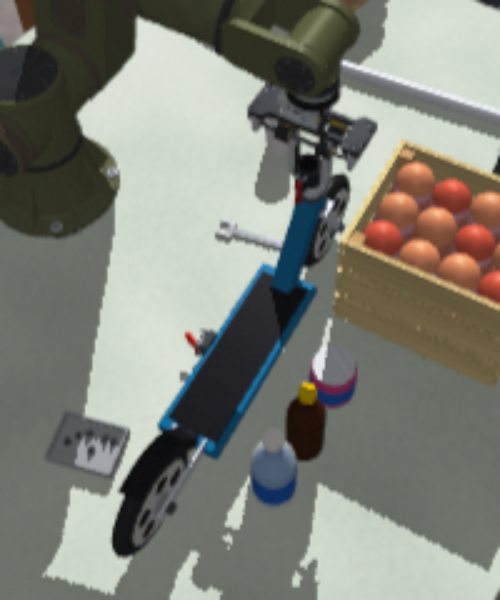

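View pics/t8.png

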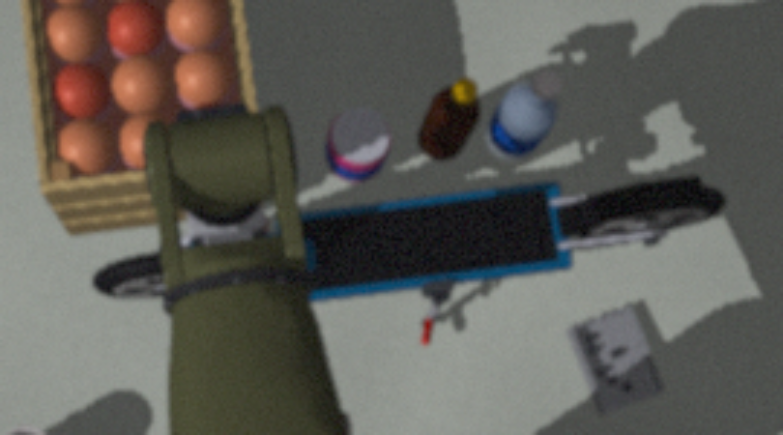

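```bash
cat > lean.py <<'E'
from fit2 import *
import sys
tag=sys.argv[1]
for n in ['top','scene']:
    im=cv2.imread(f'pics/{n}{tag}.png');W=np.load(f'{n}{tag}.npy')
    k=np.isfinite(W[...,0])&(im.max(2)<75)&(np.abs(W[...,2]-.097)<.02)&(W[...,1]>-.25)&(W[...,1]<-.02)&(W[...,0]>.47)&(W[...,0]<.62)
    P=W[k];q=np.ones(len(P),bool)
    for i in range(5):
        c0=P[q].mean(0); u,s,vt=np.linalg.svd(P[q]-c0,full_matrices=False); nn=vt[2]*np.sign(vt[2][2]); r=(P-c0)@nn; q=np.abs(r)<.006
    yaw=.1037
    print(n,q.sum(),c0.round(4),nn.round(4),'lean',(nn[0]*np.cos(yaw)+nn[1]*np.sin(yaw)).round(4),'lat',(c0[0]*np.cos(yaw)+c0[1]*np.sin(yaw)).round(4))
    red=(im[...,2]>110)&(im[...,1]<70)&(im[...,0]<70)&np.isfinite(W[...,0])&(W[...,0]>.4)&(W[...,0]<.6)&(W[...,2]<.15)&(np.abs(W[...,1]+.15)<.12)
    print('red',red.sum(),W[red].min(0).round(3),W[red].max(0).round(3))
p=np.load('p0.npy').copy(); print('tyre lat',p[0]*np.cos(p[2])+p[1]*np.sin(p[2]))
p[3]=0; PV=np.array([-.063,-.03,.083]); A=np.array([.94,0,-.34]); A/=np.linalg.norm(A)
for th in (0,1.75):
  for x in (-.063,-.095): print(th,wor(p,PV+R.from_rotvec(A*th).apply(np.array([x,-.086,.083])-PV)).round(4))
print('collar up',wor(p,C))
E
python3 lean.py 8
```

```text
top 1656 [ 0.5442 -0.1336  0.0981] [0.008  0.0041 1.    ] lean 0.0084 lat 0.5275
red 17 [ 0.432 -0.141  0.019] [ 0.458 -0.131  0.051]
scene 1077 [ 0.544  -0.1411  0.0971] [0.0038 0.0023 1.    ] lean 0.004 lat 0.5265
red 7 [ 0.436 -0.144  0.039] [ 0.458 -0.135  0.048]
tyre lat 0.5234434227280181
0 [ 0.4842 -0.2046  0.083 ]
0 [ 0.4524 -0.2079  0.083 ]
1.75 [ 0.4588 -0.1409  0.0312]
1.75 [ 0.4302 -0.1331  0.0432]
collar up [0.51634705 0.09533403 0.306     ]
```

Call:
servo_tool --motion '[0,0,-1,0,0,0,-1.5,0,0,0,-1.5,0,0,0,-1.5,0,0,0,-1.5,0,0,0,-1.5,0,0,0,-1.5,0,0,0,-1.5,0]' --force 20

```text
time_s: 13.02
ee_pos: [0.5163, 0.0958, 0.2879]
eef_rot: [0.034, 1.57, 0.139]
force: [2.9, 0.1, 4.0]
grip_width: 0.0417
```

```bash
python3 snap.py 9 wrist scene top; python3 lean.py 9; python3 - <<'E'
import cv2
a=cv2.imread('pics/scene9.png'); cv2.imwrite('pics/s9.png',cv2.resize(a,None,fx=1.5,fy=1.5))
E
```

```text
{'time_s': 13.025, 'qpos': [0.114, 0.193, 1.463, 0.0, 1.485, 0.009], 'ee_pos': [0.516, 0.096, 0.288], 'eef_rot': [0.034, 1.57, 0.139], 'force': [2.874, 0.129, 3.999], 'moment': [0.283, -1.556, -0.029], 'grip_width': 0.042}
[[ 0.    -0.105  0.994]
 [ 0.     0.994  0.105]
 [-1.     0.     0.   ]]
top 1641 [ 0.5437 -0.1341  0.098 ] [0.0014 0.002  1.    ] lean 0.0016 lat 0.5269
red 18 [ 0.432 -0.14   0.018] [ 0.458 -0.132  0.052]
scene 1081 [ 0.5433 -0.1409  0.0972] [-0.0069  0.003   1.    ] lean -0.0066 lat 0.5258
red 8 [ 0.435 -0.143  0.034] [ 0.457 -0.134  0.048]
tyre lat 0.5234434227280181
0 [ 0.4842 -0.2046  0.083 ]
0 [ 0.4524 -0.2079  0.083 ]
1.75 [ 0.4588 -0.1409  0.0312]
1.75 [ 0.4302 -0.1331  0.0432]
collar up [0.51634705 0.09533403 0.306     ]
```

View pics/s9.png

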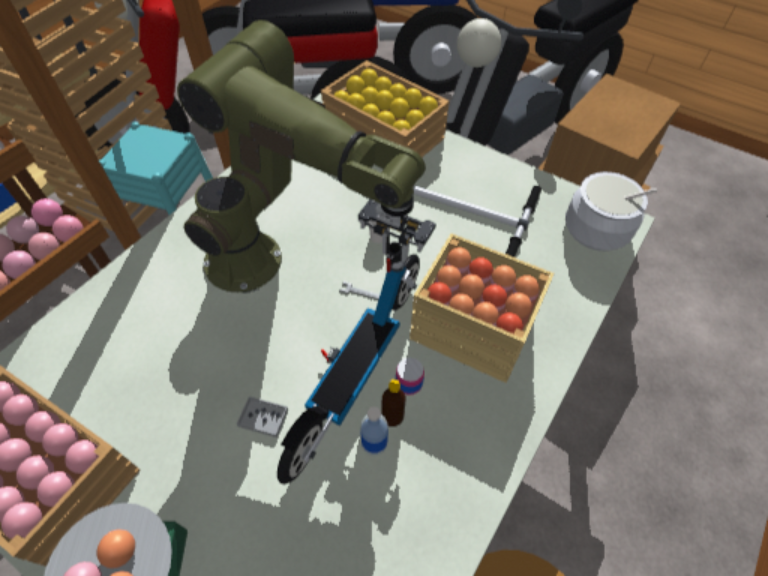

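View pics/wrist9.png

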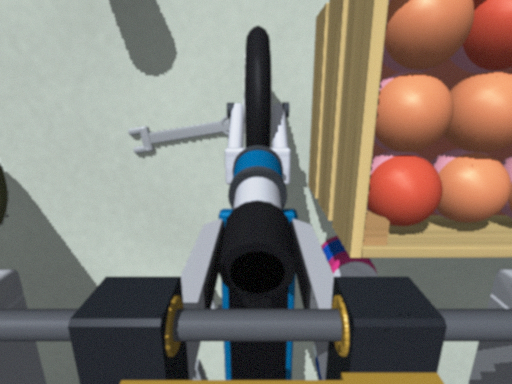

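```bash
python3 -c "
from station import ctrl
o=ctrl.get_obs();print(o['force'],o['grip_width'],abs(o['joint_vel']).max());print(ctrl.hand_in())"
```

```text
[3.06985678 1.54978043 4.18565062] 0.04207178685256757 0.002360493175425687
the job is handed in; nothing more can be done
None
```

The kickstand is down and the scooter is upright, held by its collar, and I have handed the job in at about 13 s of the 61 s allowed.

- **Kickstand:** I pushed the red toe peg down with the closed fingertips while the scooter still leaned on the crate. It snapped over centre. The measured toe position matched the 1.75 rad stop within a few mm, and it still did after the lift.
- **Upright:** I gripped the collar on its left and right sides, swung it up about the tyre line, then tightened the grip to 20 N.

Last checks before hand-in:
- **Lean:** The deck plane read +0.002 rad in the top camera and -0.007 rad in the scene camera, so upright to within the measurement noise.
- **Wheels:** The deck top was at about 97–98 mm, so the wheels are on the table. The deck centre lay 2–3 mm off the tyre line I fitted at the start. I put that down to fit error and did not measure the wheel contacts again.
- **Clearances:** The wrist picture shows a clear gap to the crate. I worked out that the kickstand foot hangs clear from the scooter's lean and the stand angle, and did not measure the air under it.
- **Holding:** The arm was still. It held about 3 N sideways and 4 N vertically.
- **Other items:** None looked moved in the pictures.

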